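# Load the drilling jig and clamp it through the guard window

### The job

Load the drilling jig: push the dark wooden strip along its channel with the fingertips until its end sits squarely against the end stop, then reach in through the window of the sheet-metal guard and press the clamp lever fully down, so that the rubber foot locks the strip. The strip is only pushed, never lifted off the jig; do not touch the guard at any time, and leave the loose things round the jig where they are.

Things in the scene. Friction and masses are not known exactly. Their poses are not given: they have to be found in the camera images.
- jig: Drilling jig bolted to the worktop: aluminium base plate 200 x 166 x 12 mm (x -120..+80, y -71..+95 mm in its own frame). Origin: on the worktop under the clamp bar's pivot, z up, +y along the strip channel away from the end stop. The channel runs along y at jig x = +50 mm, 35 mm wide, between a rear fence (top 32 mm, y to +33) and a front rail (top 23 mm, y to +33); its +y end is open.
- stop_face (a point): Middle of the end stop's face that the strip must meet, at the channel's -y end, 24 mm above the worktop; axes as the jig's (+y points away from the stop, along the channel). A steel drill-bush bridge crosses the channel 5 to 31 mm from this face, its top 49 mm above the worktop.
- strip: Dark wooden strip 32 x 130 x 24 mm (x, y, z), lying loose in the channel with its long y axis along it, about 0.1 kg (varies). Origin: centre of its underside, 12 mm above the worktop. At the start a gap of 15 to 55 mm is left between it and the stop; when home, its other end still stands 42 mm out of the channel's open end.
- strip_near_end (a point): Centre of the strip's +y end face (the end away from the stop, out of the channel), half-way up (24 mm above the worktop): push here, towards jig -y. Pushing takes about 1 N; against the stop the force rises at once.
- strip_stop_end (a point): Centre of the strip's -y end face, half-way up: comes to lie on the stop face (point stop_face).
- guard: Grey sheet-metal box over the clamp mechanism, fixed to the jig; origin and axes as the jig's. It covers jig x -113..+14, y -55..+55 mm; its top is 70 mm above the worktop; front and both sides are closed. Must not be touched.
- window (a point): Centre of the rectangular window in the guard's top, on the top face (70 mm above the worktop). The opening is 72 mm along jig x and 84 mm along jig y (edges at jig x -102..-30, y -42..+42 mm).
- lever_grip (a point): Top face of the clamp lever's black rubber grip, under the window, where to press: 50 mm from the lever's hinge, towards jig -x. It drops 26 mm in all and moves 9 mm towards jig -x on the way; fully down it lies at jig x -70, y 0 mm, about 37 mm below the guard's top. The grip is 34 mm long (jig x), 26 mm wide (jig y), 11 mm thick. Hinge: along jig y at jig x -20 mm, 30 mm above the worktop.
- clamp_lever (a joint): Angle of the clamp lever in rad: 0 fully up (open; starts at 0 to 0.08), grows as the grip is pressed down, 0.50 on centre, 0.55 at its stop (fully down, locked over centre). It stays where it is left; pressing takes about 2 to 5 N at the grip and the force rises sharply at the stop.
- clamp_foot: Spring-loaded black rubber foot (17 mm across) of the clamp bar, above the strip at jig x = +50, y = 0; it comes down on the strip as the lever goes down. Origin: at the bar's pivot, jig x = 0, 58 mm above the worktop.
- gauge_block: Loose steel setting block 25 x 50 x 30 mm standing near the jig; origin: centre of its underside. To be left alone.
- stop_pin: Loose stepped steel pin 30 mm across and 63 mm high standing near the jig; origin: centre of its underside. To be left alone.
- spare_offcut: Loose light wooden offcut 45 x 110 x 22 mm lying near the jig; origin: centre of its underside. To be left alone.
- plug: Loose black rubber plug with a knob, 35 mm across and 37 mm high, standing near the jig; origin: centre of its underside. To be left alone.

How it is judged (in metres and radians):
On the way, in this order (a step that is already met when the one before it is completed fails the run):
1. the strip has been pushed home against the end stop while the clamp lever is still up (y of strip_stop_end in the frame of stop_face below 0.002 m and value of joint clamp_lever below 0.2 rad), for 0.2 s.
2. the clamp lever is pressed fully down and the foot bears on the strip (value of joint clamp_lever above 0.525 rad and contact force between clamp_foot and strip above 4 N), for 0.2 s.
At the end, for the whole second after the job is handed in: The strip's end is within 2 mm of the end stop and square to it (within 0.06 rad), the lever is down at 0.52 rad or more, and the foot presses on the strip with more than 4 N, all at rest (y of strip_stop_end in the frame of stop_face between -0.002 and 0.002 m and angle between the y axis of strip and the y axis of jig, either way round below 0.06 rad and value of joint clamp_lever above 0.52 rad and contact force between clamp_foot and strip above 4 N and linear speed of strip below 0.01 m/s); the robot touches nothing.
It fails at once if the robot touches the guard (contact force between guard and the fingers above 0.5 N or contact force between guard and the arm above 0.5 N).
It fails at once if the strip is lifted off the jig (more than 5 mm) (z of strip in the frame of jig above 0.017 m).
It fails at once if a bystander is moved more than 10 mm (distance of any of gauge_block, stop_pin, spare_offcut, plug from where it was at the start of the episode above 0.01 m).
It also fails if it takes over 42 s, if anything falls off the work surface, if the arm or the gripper's body presses on something with over 40 N, if the wrist force passes 120 N, or if a joint passes its speed limit or range.

### The arm

A 6-joint arm with a two-finger parallel gripper is mounted at the origin on a cart in front of the work surface, level with it; the furniture and walls round the work are solid. World frame = base frame: x ahead of the robot, y to its left, z up, the work surface at z = 0. Lengths are in mm, angles in degrees, forces in N, time in s.
With the tool pointing down it reaches from about 325 to 925 mm from the base axis. Payload 3.1 kg.
Tool frame: the origin (TCP) lies at the very end of the fingers, on their centre line; the grasp point (between the pads) lies grasp_offset behind it (grasp_offset is the distance from the TCP to the grasp point, in mm); z points along the fingers, y is the line along which they close (so a half turn about z gives the same grasp; the last joint's range is limited). The gripper opens to 85 mm and grips with 20 to 120 N. Pads are 22 mm wide; open, the fingers measure 114 mm over their backs; the gripper's body (76 mm by 85 mm) begins 54 mm behind the grasp point. The pads swing forward as they close: fully open they stand 13 mm farther back than shut.
Start: joints at [-75.298, 12.427, 92.441, -0, 75.132, -6.429], TCP at [225.332, -582.979, 231.3] pointing down, gripper open.
Joint ranges: [-157.48, 157.48], [-44.54, 120.13], [17.64, 146.25], [-64.5, 244.5], [7.68, 150.69], [-147.95, 147.95]. Speed limits (degrees/s): [159.86, 159.86, 180, 180, 180, 180].

### API

Orientations are given as [roll, pitch, yaw] about the fixed x, y, z axes, in that order (R = Rz(yaw) Ry(pitch) Rx(roll)).
In Python, from station import * gives the robot as it stands. Calls block until the motion is done:
- goto(position, orientation): joint-space move of the TCP to a pose.
- move_l(position, attitude=None, speed=150): straight line of the TCP; attitude=None keeps the orientation; speed is the mean speed in mm/s.
- move_j(angles): joint-space move.
- grip(opening, squeeze=None): finger opening in mm; squeeze is the grip in N (None keeps the last); returns when the fingers have stopped.
- wait(seconds).
- solve_ik(position, orientation): joint angles nearest the present ones, or None.
- get_obs(): the state.
- get_image(name): name is "side" or "top"; returns the picture (420x560x3 uint8, red, green, blue); there is no depth.
- get_calibration(name): a dict with "fx", "fy", "cx", "cy" (pixels), "R" (3x3) and "t" (3): a world point X has camera coordinates R X + t. Camera axes: x right, y down, z forward; pixel columns grow to the right and rows downward; lengths in mm; the calibration is good to about 2 mm. A picture is of the moment at which its call begins. get_calibration takes no time and is no camera call.
A pose or a line that the arm cannot do raises Unreachable and nothing moves.
- sign_off(): hands the job in; it is judged then, once.
Trained networks look in the newest picture that a camera, given by its name, has taken for a name from the list of things; names that differ only in an ending like _2 or _b are one class to them, and where a whole thing is asked for, a point or a joint stands for the part that bears it (a point fixed in the world has none). Each returns a list of dicts, best first, with "score" (0 to 1); they miss things now and then, are a little off and sometimes report something else, mostly with a low value. They report only what shows in the picture. A call takes as long as a camera call.
- spot_in(name, camera): "extent" ([centre column, centre row, width, height] in pixels, round what is visible of it).
- regions_of(name, camera): "region" (420x560 bool, what is visible of it) and "extent" ([centre column, centre row, width, height] in pixels, round what is visible of it).
The state is a dict: "t": time; "joint_pos": joint angles; "qvel": joint speeds; "effort": joint torques, N m; "tcp_pos": TCP position; "ee_rot": TCP orientation; "wrist_force": force on the tool from outside, world axes, zero at the start; "moment": the same for the moment, N m; "grip_width": finger opening in mm; "grip_force": force on a finger pad.
Only numpy, scipy, OpenCV 4.12 (cv2) and the standard library are available. Lean on these libraries where they do the work, as an engineer would, in place of code of your own. Each camera call takes 0.05 s, during which the arm holds its last target. There are 200 camera calls.

## Working session

There is one attempt and no reset: what is moved stays moved. The work goes in short steps, each a Python script; the robot and the scene stay as the last script left them, time stands still between calls to the robot, and variables do not carry over. Pictures are saved under pics/ and viewed, at most 10 in all, crops included, and the job is handed in when it is done.

```bash
mkdir -p pics
python3 - <<'E'
from station import *
import cv2,numpy as np
for c in ("top","side"):
    im=get_image(c); cv2.imwrite(f"pics/{c}0.png",im[:,:,::-1])
    k=get_calibration(c); R=np.array(k["R"]);print(c,k["fx"],k["cx"],k["cy"],"cam",-R.T@np.array(k["t"]),R[2])
    for n in ("jig","guard","strip","clamp_foot","lever_grip","window","strip_near_end","stop_face","gauge_block","stop_pin","spare_offcut","plug"):
        r=spot_in(n,c); print(n,[(round(d["score"],2),np.round(d["extent"]).tolist()) for d in r[:2]])
print(get_obs())
E
```

```text
top 423.797953979185 282.2320665998745 206.39933432758357 cam [386.97023804 229.86694701 903.02422923] [ 0.08918251 -0.02786739 -0.99562538]
jig [(0.84, [318.0, 201.0, 91.0, 103.0])]
guard [(0.81, [323.0, 215.0, 74.0, 74.0])]
strip [(0.98, [315.0, 164.0, 61.0, 31.0])]
clamp_foot []
lever_grip [(0.63, [322.0, 219.0, 15.0, 28.0])]
window [(0.86, [323.0, 213.0, 71.0, 74.0])]
strip_near_end [(0.57, [315.0, 163.0, 56.0, 28.0]), (0.57, [378.0, 199.0, 19.0, 13.0])]
stop_face [(0.67, [320.0, 202.0, 94.0, 101.0])]
gauge_block [(0.69, [245.0, 212.0, 26.0, 18.0])]
stop_pin [(0.66, [382.0, 228.0, 14.0, 16.0])]
spare_offcut [(0.86, [151.0, 234.0, 51.0, 51.0])]
plug [(0.77, [375.0, 199.0, 14.0, 14.0])]
side 447.7665000608597 274.3446772407167 211.68838650779168 cam [492.25380796 958.78642011 546.97375197] [-0.0091154  -0.84247202 -0.53866298]
jig [(0.78, [274.0, 209.0, 101.0, 69.0])]
guard [(0.67, [289.0, 201.0, 70.0, 54.0])]
strip [(0.58, [244.0, 213.0, 34.0, 46.0])]
clamp_foot []
lever_grip [(0.41, [302.0, 172.0, 10.0, 11.0])]
window [(0.88, [290.0, 203.0, 68.0, 57.0])]
strip_near_end [(0.55, [2
[... 169 characters left out ...]
, 75.0, 59.0])]
plug []
{'t': 1.3, 'joint_pos': array([-7.52963339e+01,  1.24258206e+01,  9.24385415e+01, -2.18945034e-04,
        7.51318161e+01, -6.42736595e+00]), 'qvel': array([-0.02977306, -0.03416777, -0.0087378 ,  0.04907268, -0.0130424 ,
       -0.02693609]), 'effort': array([ 6.77294829e-04, -3.96879780e+01, -3.04250765e+01, -1.13741069e-04,
        6.55795902e-04,  5.90460331e-06]), 'tcp_pos': array([ 225.35491589, -582.99623562,  231.34051721]), 'ee_rot': array([1.79996226e+02, 6.38106829e-04, 2.11310882e+01]), 'wrist_force': array([-0.49951453,  0.06489216,  0.68998638]), 'moment': array([ 0.04026979, -0.00415878,  0.02744381]), 'grip_force': 0.0, 'grip_width': 85.08211532277969}
```

View pics/top0.png

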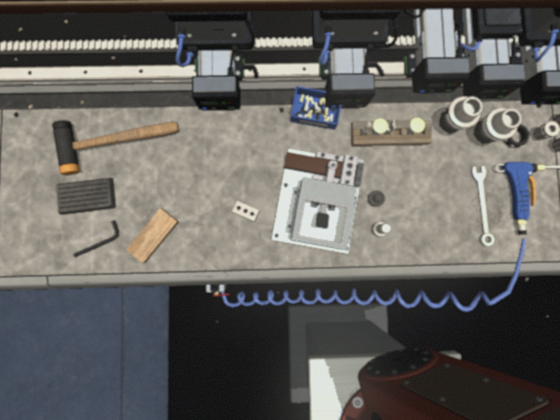

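View pics/side0.png

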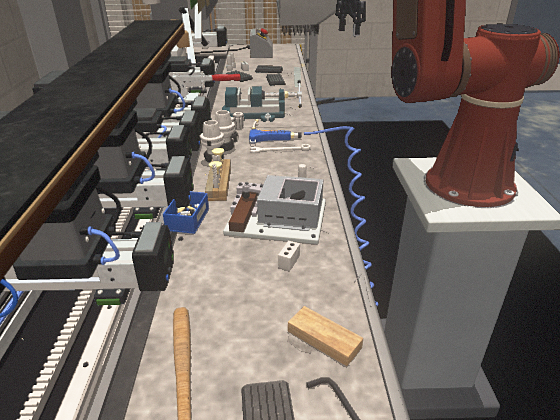

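Run:
```python
import cv2
a=cv2.imread("pics/top0.png")[140:260,235:395]; cv2.imwrite("pics/tz.png",cv2.resize(a,None,fx=5,fy=5,interpolation=cv2.INTER_CUBIC))
a=cv2.imread("pics/side0.png")[155:275,210:370]; cv2.imwrite("pics/sz.png",cv2.resize(a,None,fx=5,fy=5,interpolation=cv2.INTER_CUBIC))
```

```text
(no output)
```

View pics/tz.png

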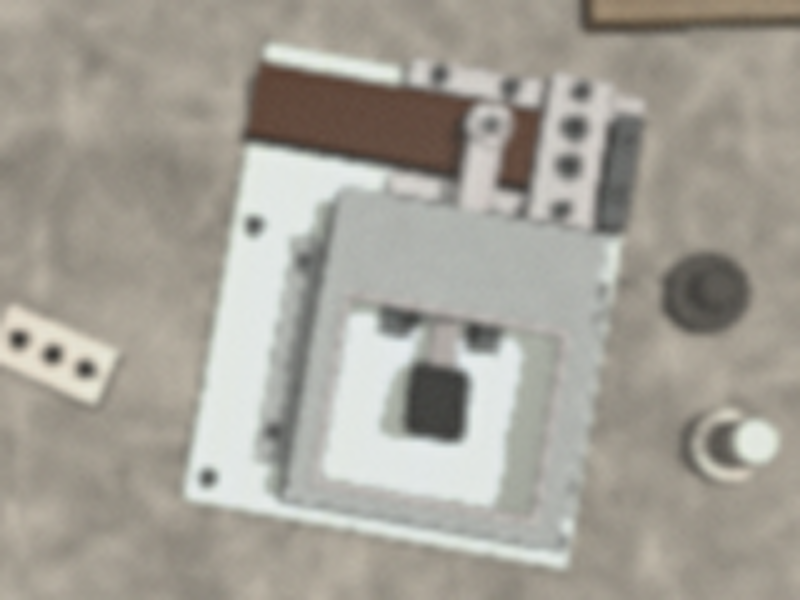

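View pics/sz.png

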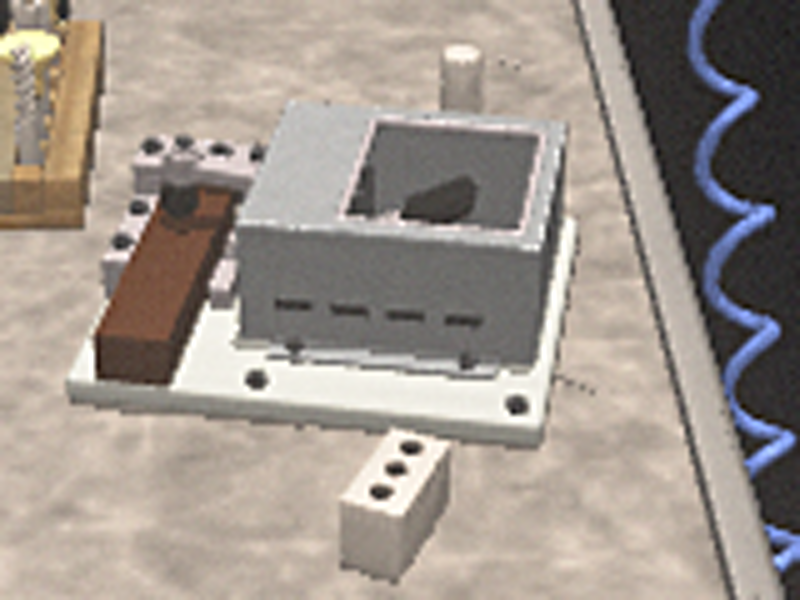

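```bash
cat > fit.py <<'E'
from station import *
import numpy as np
from scipy.optimize import least_squares
# (jig xyz; y=None -> strip near end), crop pixel
T=[((-120,95,12),(186,498)),((-120,-71,12),(567,567)),((80,95,12),(267,44)),
((-30,42,70),(350,303)),((-30,-42,70),(563,333)),((-102,42,70),(319,481)),((-102,-42,70),(541,516)),
((14,55,70),(340,190)),((14,-55,70),(622,235)),((-113,55,70),(285,500)),((-113,-55,70),(570,548)),
((66,None,36),(262,66)),((34,None,36),(247,138))]
S=[((-30,42,70),(342,217)),((-30,-42,70),(372,121)),((-102,-42,70),(545,133)),((-102,42,70),(524,235)),
((14,55,70),(238,228)),((14,-55,70),(290,101)),((-113,55,70),(547,248)),((-113,-55,70),(568,125)),
((80,95,12),(68,383)),((-120,95,12),(543,428)),
((66,None,36),(98,337)),((34,None,36),(170,348)),((66,None,12),(97,372)),((34,None,12),(170,382))]
def res(p,cams):
    x,y,a,s=p;c,n=np.cos(a),np.sin(a);out=[]
    for cam,P,off in cams:
        k=get_calibration(cam);R=np.array(k["R"]);t=np.array(k["t"]).ravel()
        for (X,Y,Z),(u,v) in P:
            Y=s if Y is None else Y
            q=R@[x+c*X-n*Y,y+n*X+c*Y,Z]+t
            out+=[k["fx"]*q[0]/q[2]+k["cx"]-((u+.5)/5-.5+off[0]),k["fy"]*q[1]/q[2]+k["cy"]-((v+.5)/5-.5+off[1])]
    return np.array(out)
a=("top",T,(235,140));b=("side",S,(210,155))
for cams in ([a],[b],[a,b]):
    r=least_squares(res,[450,150,0,100],args=(cams,),loss="soft_l1")
    p=r.x;print(np.round([p[0],p[1],np.degrees(p[2]),p[3]],2));e=res(p,cams).reshape(-1,2)
print(np.round(e,1).tolist())
np.save("jig.npy",p)
x,y,th,s=p
def J(X,Y,Z): return [x+np.cos(th)*X-np.sin(th)*Y,y+np.sin(th)*X+np.cos(th)*Y,Z]
for P in ((50,s+20,20),(-65,0,90)):
    for d in (-90,0,90,180):
        yaw=np.degrees(th)+d; print(np.round(J(*P)),round(yaw),solve_ik(J(*P),[180,0,yaw]))
E
python3 fit.py
```

```text
[495.14 112.97 -11.11  94.56]
[494.55 114.29 -11.62  93.62]
[494.93 113.29 -11.28  94.38]
[[-0.6, 1.2], [1.1, 0.9], [-0.7, -0.4], [0.8, -0.4], [-0.1, 0.9], [0.9, -0.1], [-1.4, 0.2], [0.0, -0.6], [-2.0, -0.1], [0.3, 0.5], [-1.6, 0.5], [-0.1, -0.9], [0.3, -0.3], [0.9, -0.0], [1.2, 0.1], [-1.1, 0.1], [-0.9, -0.8], [-0.3, -0.7], [-0.6, -0.0], [-0.7, 0.3], [-0.2, -0.7], [-0.3, -0.7], [0.5, -0.6], [-0.5, -0.6], [0.2, -1.4], [0.4, 2.0], [0.8, 1.4]]
[566. 216.  20.] -101 None
[566. 216.  20.] -11 [ 1.42166492e+01  2.48794082e+01  1.01778127e+02 -2.54444375e-14
  5.33424651e+01  1.15492158e+02]
[566. 216.  20.] 79 [ 1.42166492e+01  2.48794082e+01  1.01778127e+02 -2.54444375e-14
  5.33424651e+01  2.54921576e+01]
[566. 216.  20.] 169 [ 14.21664917  24.87940823 101.77812664   0.          53.34246513
 -64.50784237]
[431. 126.  90.] -101 None
[431. 126.  90.] -11 [ 7.32472096e+00  1.09519910e+00  1.21783188e+02 -2.54444375e-14
  5.71216131e+01  1.08600229e+02]
[431. 126.  90.] 79 [ 7.32472096e+00  1.09519910e+00  1.21783188e+02 -2.54444375e-14
  5.71216131e+01  1.86002294e+01]
[431. 126.  90.] 169 [  7.32472096   1.0951991  121.78318783   0.          57.12161307
 -71.39977058]
```

```bash
cat > h.py <<'E'
from station import *
import numpy as np, cv2
x,y,th,s=np.load("jig.npy"); D=np.degrees(th)
c,n=np.cos(th),np.sin(th)
def J(X,Y,Z): return [x+c*X-n*Y,y+n*X+c*Y,Z]
def inv(p): return np.round([c*(p[0]-x)+n*(p[1]-y),-n*(p[0]-x)+c*(p[1]-y),p[2]],1)
def F(): 
    f=get_obs()["wrist_force"]; return np.array([c*f[0]+n*f[1],-n*f[0]+c*f[1],f[2]])
E
python3 - <<'E'
from h import *
A=[180,0,D+90]
grip(0); print(get_obs()["grip_width"], grasp_offset if "grasp_offset" in globals() else "")
goto(J(50,135,170),A); move_l(J(50,135,20),speed=150); wait(.2); f0=F(); print(f0)
move_l(J(50,93,20),speed=60); print(F()-f0)
Y=93
while Y>72:
    Y-=1; move_l(J(50,Y,20),speed=30); f=F()-f0
    print(Y,np.round(f,1))
    if f[1]>8: break
o=get_obs();print(o["t"],inv(o["tcp_pos"]))
cv2.imwrite("pics/t1.png",cv2.resize(get_image("top")[130:250,235:395,::-1],None,fx=5,fy=5))
E
```

```text
0.24123908823256368 18.700000000000003
[-0.41326851  0.92659477  0.89149731]
[-0.56605528  0.15616118 -0.96261176]
92 [ 0.6 -1.7 -1.4]
91 [ 0.3 -1.1 -0.9]
90 [-0.1 -0.5 -0.5]
89 [ 0.8 -1.2 -0.8]
88 [ 0.4 -0.4 -0.2]
87 [ 1.   2.8 -1.1]
86 [ 1.3  5.7 -0.2]
85 [ 0.1  7.1 -1. ]
84 [-0.  10.1 -1.8]
9.6333 [51.2 87.7 21.2]
```

View pics/t1.png

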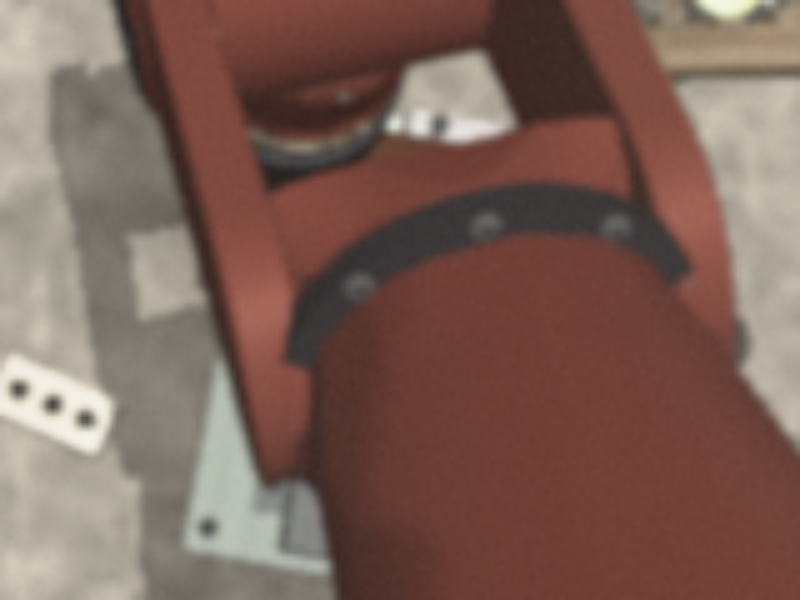

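The view is blocked by the arm. But the force rises from TCP jig y ≈ 88, where home should be, so the strip is against the stop. I'll retract, check with the camera, then press the lever.

Run:
```python
from h import *
wait(.3)
move_l(J(50,88,20),speed=40); move_l(J(50,120,20),speed=120); move_l(J(50,120,150),speed=200)
goto(J(-63,0,150),[180,0,D]); 
im=get_image("side"); cv2.imwrite("pics/s2.png",cv2.resize(im[130:250,210:370,::-1],None,fx=5,fy=5))
print(get_obs()["t"],inv(get_obs()["tcp_pos"]))
```

```text
12.8 [-62.8   0.2 149.7]
```

View pics/s2.png

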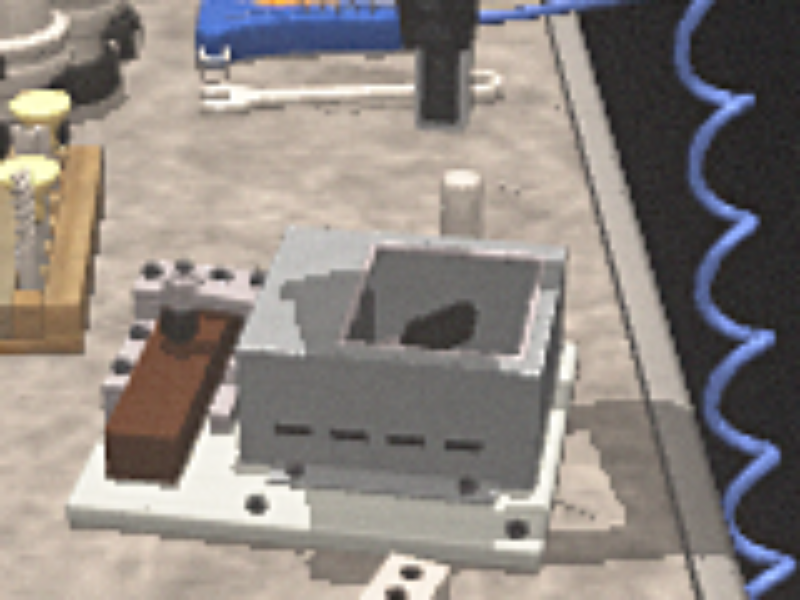

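The side view shows the strip pushed in, with its end at about (145,455) in the crop. The tool is above the window and the lever is still up. I'll check the end position numerically, then press.

Run:
```python
from h import *
from scipy.optimize import least_squares
k=get_calibration("side")
def r(v):
    o=[]
    for X,Z,u,w in ((66,36,107,435),(34,36,180,445),(66,12,106,474),(34,12,178,482)):
        q=np.array(k["R"])@J(X+v[1],v[0],Z)+np.array(k["t"]).ravel()
        o+=[k["fx"]*q[0]/q[2]+k["cx"]-(u/5-.4+210),k["fy"]*q[1]/q[2]+k["cy"]-(w/5-.4+130)]
    return np.array(o)
v=least_squares(r,[80,0]).x; print("near end y",v)
if abs(v[0]-75.5)>5: raise SystemExit
wait(.2); f0=F()
move_l(J(-63,0,80),speed=120); move_l(J(-63,0,64),speed=60); print(F()-f0)
z=64
while z>25:
    z-=2 if z>38 else 1
    move_l(J(-61-9*min(1,(59-min(z,59))/26),0,z),speed=40); f=F()-f0
    o=get_obs(); print(z,inv(o["tcp_pos"]),np.round(f,1))
    if f[2]>22 or np.hypot(*f[:2])>12: break
print(get_obs()["t"])
```

```text
near end y [74.04990701  1.7622724 ]
[-0.36988201  0.38706889  0.32918807]
62 [-61.   -0.   61.9] [ 1.2  0.4 -1.3]
60 [-60.6   0.1  60.3] [0.1 1.2 1.2]
58 [-61.    0.2  58.2] [0.4 1.9 1.5]
56 [-61.9   0.2  56. ] [0.4 1.3 0.8]
54 [-62.8   0.1  53.8] [0.6 1.5 0.6]
52 [-63.6  -0.   51.8] [1.3 1.2 0.7]
50 [-64.3  -0.   49.8] [0.1 2.  0.7]
48 [-64.9  -0.   47.8] [-0.3  1.5  0.8]
46 [-65.5  -0.   45.9] [0.3 1.9 1.4]
44 [-66.1   0.   43.9] [0.1 2.5 0.7]
42 [-66.7  -0.   41.9] [1.6 2.1 0.3]
40 [-67.3  -0.   40. ] [1.7 1.4 1.2]
38 [-68.2  -0.1  37.9] [1.2 0.  1.7]
37 [-68.6  -0.1  36.9] [3.3 0.7 1.3]
36 [-69.1  -0.1  35.9] [2.4 1.3 2.4]
35 [-69.4  -0.   34.9] [1.2 0.1 1.5]
34 [-69.7  -0.   33.9] [2.6 0.5 1.7]
33 [-69.8   0.   33.1] [3.  1.  3.4]
32 [-69.7   0.1  32.9] [-0.  -1.9  9.9]
31 [-69.7   0.1  32.7] [-1.9 -2.5 17. ]
30 [-69.7   0.1  32.5] [-5.9 -3.3 24. ]
19.4
```

The force rises sharply at z ≈ 33, so the lever is at its stop. I'll hold briefly, withdraw straight up and check.

Run:
```python
from h import *
wait(.4)
move_l(J(-70,0,34),speed=40); move_l(J(-70,0,64),speed=80); move_l(J(-70,0,170),speed=200)
goto([225,-583,231],[180,0,21]); wait(.3)
ims=[cv2.resize(get_image("side")[150:250,215:345,::-1],None,fx=4,fy=4),cv2.resize(get_image("top")[145:245,265:330,::-1],None,fx=4,fy=4)]
cv2.imwrite("pics/fin.png",np.hstack(ims)); print(get_obs()["t"])
```

```text
24.275
```

View pics/fin.png

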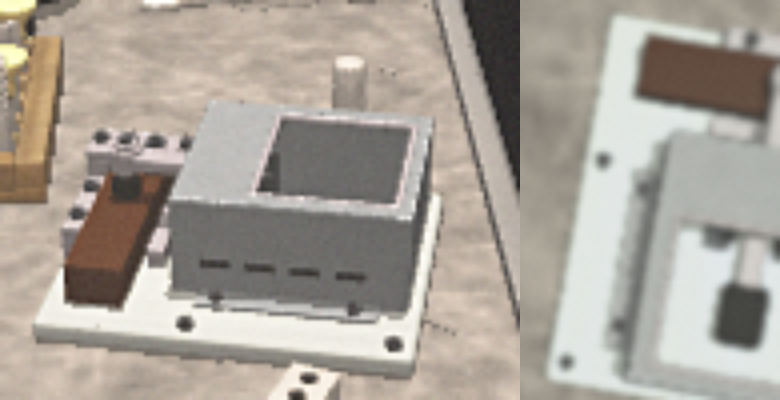

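The lever is down: its grip is hidden in the side view and shows low in the top view at (740,315). The foot is on the strip at (127,185), and the strip is home and square with its end at (95,285).

```bash
python3 -c "
from station import *
print(sign_off())"
```

```text
the job is handed in; nothing more can be done
None
```

I handed the job in at about 24 s of the 42 s limit: the strip is home against the end stop, the lever is pressed to its stop, and the foot is down on the strip. The last pictures agree, but I have not seen the judge's verdict, and the foot's force on the strip could not be measured.

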